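# Hang the scrap pail on its two-armed stand

## Robot

A 6-joint arm with a two-finger parallel gripper is mounted at the origin on the work surface. World frame = base frame: x ahead of the robot, y to its left, z up, the work surface at z = 0. Lengths are in m, angles in degrees, forces in N, time in s.
With the tool pointing down it reaches from about 0.35 to 0.875 m from the base axis. Payload 4.2 kg.
Tool frame: the origin (TCP) lies on the centre line of the jaws, within the pads' length; the fingertips stand 11 mm ahead of it and the grasp point (between the pads) lies 8 mm behind it; z points along the fingers, y is the line along which they close (so a half turn about z gives the same grasp; the last joint's range is limited). The gripper opens to 87 mm and grips with 3 to 60 N. Pads are 19 mm wide; open, the fingers measure 117 mm over their backs; the gripper's body (75 mm by 190 mm) begins 51 mm behind the grasp point.
Start: joints at [-59.038, 22.042, 0.453, 0, -68.411, -14.817], TCP at [0.174, -0.6, 0.234] pointing down, gripper open.
Joint ranges: [-179.83, 179.83], [-69.29, 118.12], [-61.27, 80.66], [-181.25, 117.63], [-171.15, -9.14], [-177.46, 177.46]. Speed limits (degrees/s): [159.86, 159.86, 180, 180, 180, 180].

## Interface

Orientations are given as a 3x3 rotation matrix whose columns are the frame's x, y, z axes.
In Python, from station import r gives the robot as it stands.
- The arm moves only by the tool servo_tool, never from a script. Its argument "commands" is a list that holds one entry, the list of rows, each a list of 7 numbers: the closure, from 0 (fully open) to 1 (shut), then the shift along the tool's x, y, z in mm, then the turn, a rotation vector about the tool's x, y, z in rad. In form: [[[claw, x, y, z, ax, ay, az], ...]]. A call has exactly 5 rows; each row is the pose to reach, as a shift and turn from the pose commanded when the call began, along the tool's axes at that moment; what a row does not reach only later rows make up. A row lasts 1/10 s, in which the tool goes at most 50 mm and 8.59 degrees, less where a joint would pass 70% of its speed; a pose out of reach is approached as far as the arm can. A call with a gripper value outside its range is refused whole. The fingers move at their own pace and stop on an object; the grip force is fixed at half the most. Time passes only in rows, so rows that repeat a pose let the fingers close, or fill a call up. It gives the time, the measured TCP pose, the force, the opening and the grip force at its end, in the units of the state.
- r.sense(): the state, without advancing time (a new reading comes with each control period).
- r.capture(name): name is "side" or "top" or "wrist"; returns a dict with "pixels" (384x512x3 uint8, red, green, blue), "camera_matrix" (3x3 intrinsics, pixels), "dist" ([k1, k2, p1, p2, k3] as OpenCV has them; the pictures are not rectified), "R" (3x3) and "t" (3): a world point X has camera coordinates R X + t. Camera axes: x right, y down, z forward; pixel columns grow to the right and rows downward; lengths in m; the calibration is good to about 2 mm. A picture is of the moment at which its call begins. There is no depth.
- r.finish_job(): hands the job in; it is judged then, once.
The state is a dict: "time_s": time; "joints": joint angles; "joint_velocities": joint speeds; "effort": joint torques, N m; "tcp_pos": TCP position; "ee_rot": TCP orientation; "wrist_force": force on the tool from outside, world axes, zero at the start; "moment": the same for the moment, N m; "gripper_width": opening from 0.0 (shut) to 1.0 (fully open); "gripper_force": force on a finger pad.
Only numpy, scipy, OpenCV 4.12 (cv2) and the standard library are available. Lean on these libraries where they do the work, as an engineer would, in place of code of your own. Each camera call takes 0.05 s, during which the arm holds its last target. There are 200 camera calls.

## Task

Tidy the counter: on the taller of the two steel pails, first raise the folded swing handle upright with a fingertip while the pail still stands on the counter. Then take the pail by that handle and hang it on the stand, with the handle's bar resting in both of the stand's hooked prongs, let go and leave it hanging still; leave the squat pail where it is.

Things in the scene. Friction and masses are not known exactly. Their poses are not given: they have to be found in the camera images.
- pail: The taller steel pail, empty, loose, 0.3 to 0.5 kg: 100 mm high, 96 mm wide at foot, 120 mm at the rim. Origin: centre of its underside; z up. Its swing bail turns about the pail's y axis at rim height (100 mm above the origin), pivots 70 mm to either side; it starts folded to the pail's +x side, 25 to 40 degrees above level. Lifted by the bail, the pail swings below it, tilted up to 10 degrees.
- bail_grip (a point): Middle of the bail's straight top bar (8 mm wire, 124 mm long, 85 mm from the pivots), in a black sleeve 36 mm long, 12 mm thick. Folded, the bar stands out beyond the rim with free space beneath. Stiff pivots: a push of 0.3 to 0.8 N at the bar turns the bail and it stays where left. y runs along the bar, z from pivots to bar (up when upright).
- hook_seat (a point): Where the bar's middle lies when hung, 248 mm up, on the fixed stand with a post, not on a pail. Two 8 mm prongs, 36 mm to either side (y), nothing between. They slope down from a crossbar and post 115 mm behind (+x, top 281 mm) to a trough under this point, then up to open ends 34 mm in front (-x), tops 272 mm. The bar goes over the ends from -x, along y, and down; the pail hangs below.
- squat_pail: A bystander: a squat steel pail of the same make, 55 mm high, 128 mm wide at the rim, loose, with its own folded bail. Origin: centre of its underside. It may stand between the taller pail and the stand; nothing of it is higher than 100 mm.
Not all that is in view belongs to the job. What is shaped like the pail but orange or purple is not meant.

How it is judged:
By the outcome, as a careful person would: the job done as asked, in the order asked, and still so for the second after the job is handed in, with the robot touching nothing.
It also fails if it takes over 67 s, if anything falls off the work surface, if the arm or the gripper's body presses on something with over 40 N, if the wrist force passes 120 N, or if a joint passes its speed limit or range.

## Working session

There is one attempt and no reset: what is moved stays moved. The work goes in short steps, Python scripts to look and compute and a tool call to move; the robot and the scene stay as the last step left them, time stands still between calls to the robot, and variables do not carry over. Pictures are saved under pics/ and viewed, at most 10 in all, crops included, and the job is handed in when it is done.

Besides the shell and the picture viewer there is one more tool, called after ">>>" as name(argument=value, ...), one argument or row to a line, values as JSON. servo_tool: Moves the arm, as the interface text tells. Its arguments: {"type":"object","properties":{"commands":{"type":"array","items":{"type":"array","items":{"type":"array","items":{"type":"number"}}}}},"required":["commands"]}

```bash
mkdir -p pics; ls; python3 - <<'E'
from station import r
import cv2,pickle
d={}
for n in("side","top"):
    c=r.capture(n);d[n]=c
    cv2.imwrite(f"pics/{n}0.png",c["pixels"][:,:,::-1]);print(n,c["camera_matrix"],c["dist"],c["R"],c["t"])
pickle.dump(d,open("c0.pkl","wb"))
s=r.sense();print(s["time_s"],s["tcp_pos"],s["ee_rot"])
E
```

```text
pics
side [[385.97951065   0.         261.61257325]
 [  0.         385.97951065 190.19851782]
 [  0.           0.           1.        ]] [-0.0039871  0.         0.         0.         0.       ] [[-0.88665625 -0.46196249  0.02076905]
 [-0.2935175   0.52751338 -0.79723091]
 [ 0.35733482 -0.71296585 -0.6033171 ]] [0.38054052 0.21463962 1.02421056]
top [[440.14319167   0.         246.88957517]
 [  0.         440.14319167 187.08887644]
 [  0.           0.           1.        ]] [-0.03928943  0.          0.          0.          0.        ] [[-6.30001336e-04 -9.99966948e-01 -8.10590929e-03]
 [-9.96014855e-01  1.35039815e-03 -8.91772654e-02]
 [ 8.91852642e-02  8.01742427e-03 -9.95982786e-01]] [0.04741793 0.39818398 1.36955452]
0.1 [ 0.17366915 -0.59986538  0.23259356] [[-9.60595391e-01 -2.77949814e-01 -6.28156341e-04]
 [-2.77950504e-01  9.60593733e-01  1.78804506e-03]
 [ 1.06416253e-04  1.89218421e-03 -9.99998204e-01]]
```

View pics/side0.png

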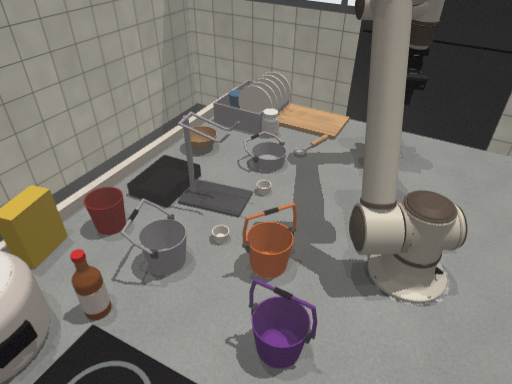

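View pics/top0.png

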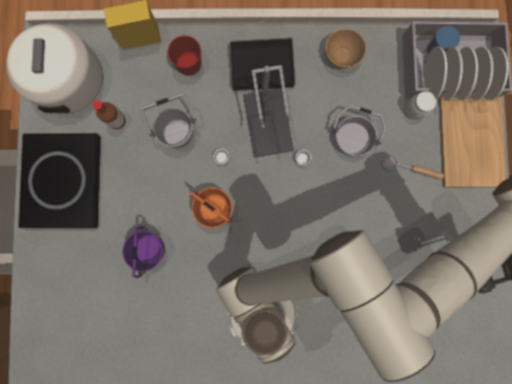

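The side view shows two steel pails: A at side (163,245), top (172,122), deep and standing near the bottle; B at side (268,155), top (353,135), low and wide. The orange pail at (270,247) and the purple one at (280,330) are not meant. A's height exceeds its width by far more than B's, so A fits "taller". The stand is at side (200,150) and top (268,90). I'll confirm with one enlarged crop.

```bash
python3 - <<'E'
import cv2,pickle,numpy as np
d=pickle.load(open("c0.pkl","rb"))
a=d["side"]["pixels"][95:290,100:300,::-1];b=d["top"]["pixels"][55:175,130:395,::-1]
A=cv2.resize(a,None,fx=2,fy=2.0,interpolation=cv2.INTER_CUBIC)  #400x390
A=cv2.copyMakeBorder(A,0,0,0,400,cv2.BORDER_CONSTANT)
big=np.zeros((600,800,3),np.uint8)
B=cv2.resize(b[:, :150],None,fx=2.66,fy=2.66,interpolation=cv2.INTER_CUBIC)
big[:390,:400]=A[:,:400];big[:B.shape[0],400:400+B.shape[1]]=B[:,:400]
C=cv2.resize(b[:,185:265],None,fx=2.6,fy=2.2,interpolation=cv2.INTER_CUBIC)
big[330:330+C.shape[0],405:405+C.shape[1]]=C
cv2.imwrite("pics/crop.png",big)
E
```

```text
(no output)
```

View pics/crop.png

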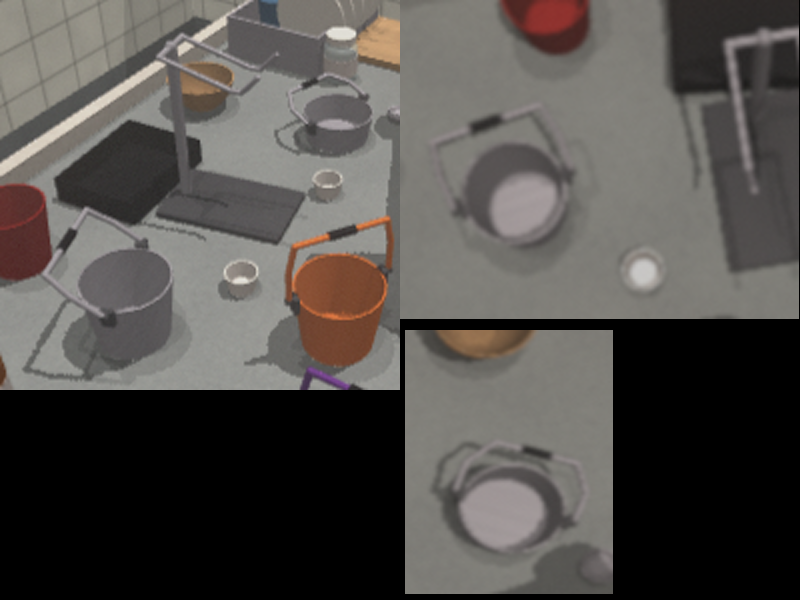

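A (crop (125,290) / (515,190)) is clearly the tall pail with bail folded up and away (+x), the black sleeve at crop (67,239)/(486,124). B at (505,515) is the squat one. Next I triangulate.

```bash
cat > h.py <<'E'
import cv2,numpy as np
def ray(c,p):
    u=cv2.undistortPoints(np.array([[p]],float),np.array(c["camera_matrix"]),np.array(c["dist"]))[0,0]
    R=np.array(c["R"]);t=np.array(c["t"]);v=R.T@np.array([u[0],u[1],1]);return -R.T@t,v/np.linalg.norm(v)
def tri(c1,p1,c2,p2):
    o1,a=ray(c1,p1);o2,b=ray(c2,p2)
    s=np.linalg.lstsq(np.c_[a,-b],o2-o1,rcond=None)[0];x,y=o1+s[0]*a,o2+s[1]*b
    return (x+y)/2,np.linalg.norm(x-y)
def plane(c,p,z):
    o,v=ray(c,p);return o+v*(z-o[2])/v[2]
def proj(c,X):
    return cv2.projectPoints(np.array(X,float).reshape(-1,1,3),cv2.Rodrigues(np.array(c["R"]))[0],np.array(c["t"]),np.array(c["camera_matrix"]),np.array(c["dist"]))[0].reshape(-1,2)
E
python3 - <<'E'
import pickle,numpy as np,cv2
from h import *
np.set_printoptions(precision=4,suppress=True)
d=pickle.load(open("c0.pkl","rb"));S,T=d["side"],d["top"]
for n,a,b in [("sleeve",(133.5,214.5),(162.3,101.6)),("barL",(123,231.5),(142.4,108.8)),("barR",(143.5,200.5),(182.6,95.6)),("pivL",(154,254.5),(151.8,134)),("pivR",(171,217),(193.2,120.8)),("crossL",(180,122.5),(254.4,72))]:
    print(n,*tri(S,a,T,b))
for n,p in [("tip1",(263,126.4)),("crossL",(254.4,72))]: print(n,plane(T,p,.272),plane(T,p,.281))
for n,p in [("tip far",(238.5,122.5)),("tip near",(227.5,138))]: print(n,plane(S,p,.272))
# enlarged stand
a=S["pixels"][105:170,170:250,::-1];b=T["pixels"][60:135,240:300,::-1]
A=cv2.resize(a,(400,325),interpolation=cv2.INTER_CUBIC);B=cv2.resize(b,None,fx=6,fy=6,interpolation=cv2.INTER_CUBIC)
im=np.zeros((450,780,3),np.uint8);im[:325,:400]=A;im[:450,410:770]=B;cv2.imwrite("pics/stand.png",im)
E
```

```text
sleeve [0.6364 0.292  0.1529] 0.0007216818970053015
barL [0.6156 0.3499 0.1528] 0.001123630397105554
barR [0.6557 0.234  0.1489] 0.0017353617857995874
pivL [0.5517 0.3331 0.093 ] 0.003551381055320889
pivR [0.5931 0.2089 0.0992] 0.002863037942698581
crossL [0.6805 0.0252 0.2738] 0.0010215027534513478
tip1 [0.5342 0.0029 0.272 ] [0.5322 0.0031 0.281 ]
crossL [0.6807 0.0249 0.272 ] [0.6775 0.025  0.281 ]
tip far [ 0.5405 -0.0594  0.272 ]
tip near [0.5211 0.0317 0.272 ]
```

View pics/stand.png

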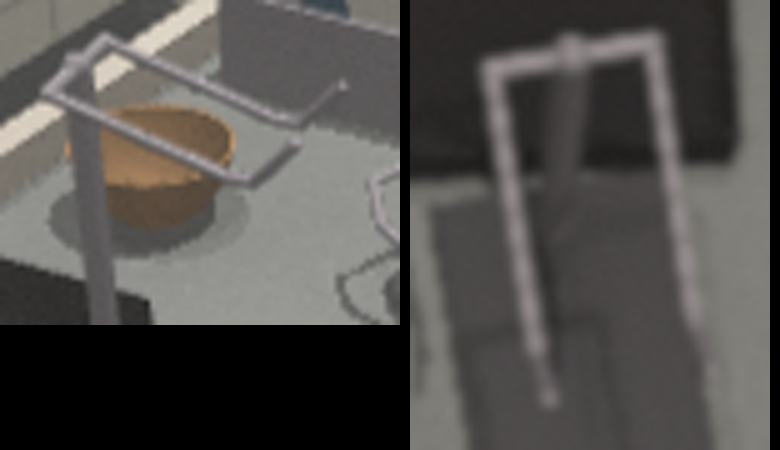

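The stand crop shows near prong tip (297,145), far tip (343,84), troughs (247,184)/(297,123) in the side view, and tips (548,402)/(708,370) in the top view.

```bash
python3 - <<'E'
import pickle,numpy as np
from h import *
np.set_printoptions(precision=4,suppress=True)
d=pickle.load(open("c0.pkl","rb"));S,T=d["side"],d["top"]
P={}
for n,a,b in [("tip1",(229.4,134),(263,127)),("tip2",(238.6,121.8),(289.7,121.7)),("tr1",(219.4,141.8),(260.8,116.7)),("tr2",(229.4,129.6),(287.5,113.3)),("c1",(179,123.2),(253.3,70.7)),("c2",(191.2,112.8),(280.8,67))]:
    P[n],e=tri(S,a,T,b);print(n,P[n],e)
m={k:(P[k+"1"]+P[k+"2"])/2 for k in("tip","tr","c")};print(m)
v=m["c"]-m["tip"];yaw=np.degrees(np.arctan2(v[1],v[0]));w=P["c1"]-P["c2"];print("stand yaw",yaw,np.degrees(np.arctan2(-w[0],w[1])),"len",np.linalg.norm(v[:2]),np.linalg.norm(w))
u=v[:2]/np.linalg.norm(v[:2]);print("seat",m["tip"][:2]+.034*u,m["c"][:2]-.115*u)
# foot/rim of pail: bright inside; check axis
piv=(np.array([.5517,.3331])+[.5931,.2089])/2;bar=np.array([.6364,.292]);q=bar-piv
print("pail c",piv,"yaw",np.degrees(np.arctan2(q[1],q[0])),np.linalg.norm(q))
from station import r
print(r.sense()["joints"])
E
```

```text
tip1 [0.5335 0.0026 0.2668] 0.0007145073558001329
tip2 [ 0.5462 -0.0675  0.2694] 0.002209615046045579
tr1 [0.5672 0.0066 0.2353] 0.004741644539933516
tr2 [ 0.5767 -0.0648  0.2375] 0.0027302757004561726
c1 [0.6837 0.0276 0.2722] 0.0010727541974207087
c2 [ 0.6943 -0.0451  0.2709] 0.0006916667289630771
{'tip': array([ 0.5399, -0.0325,  0.2681]), 'tr': array([ 0.5719, -0.0291,  0.2364]), 'c': array([ 0.689 , -0.0088,  0.2716])}
stand yaw 9.02472074743245 8.259842883686293 len 0.15098692589901283 0.07348467424150618
seat [ 0.5734 -0.0271] [ 0.5754 -0.0268]
pail c [0.5724 0.271 ] yaw 18.165956529225515 0.06735725647619559
[-59.0382  22.0851   0.3886  -0.0235 -68.4099 -14.8152]
```

```bash
cat >> h.py <<'E'
from scipy.spatial.transform import Rotation as Ro
PC=np.array([.5724,.271]);PY=18.6
def pose(yaw,tilt):
    x=np.array([np.cos(np.radians(yaw)),np.sin(np.radians(yaw)),0]);y=np.cross([0,0,1],x);t=np.radians(tilt)
    ty=-np.cos(t)*x+[0,0,np.sin(t)];tz=-np.sin(t)*x-[0,0,np.cos(t)]
    return np.c_[-y,ty,tz]
def bar(th,pc=PC,yaw=PY):
    th=np.radians(th);a=np.radians(yaw);return np.array([*(pc+.085*np.cos(th)*np.array([np.cos(a),np.sin(a)])),.1+.085*np.sin(th)])
def tcp(B,R,by,bz): return B-R@np.array([0,by,bz])
def rel(p0,R0,p,R):
    return np.round(np.r_[R0.T@(p-p0)*1000,Ro.from_matrix(R0.T@R).as_rotvec()],3)
def chain(wps,p0=None,R0=None):
    if p0 is None:
        from station import r
        s=r.sense();p0=np.array(s["tcp_pos"]);R0=np.array(s["ee_rot"])
    for p,R in wps:
        print(list(map(float,rel(p0,R0,p,R))));p0,R0=p,R
E
python3 - <<'E'
from h import *
R0=Ro.from_euler('z',0)
W=[]
W.append((np.array([.25,-.45,.40]),pose(18.6-92.5+25,0)))
W.append((np.array([.40,-.27,.42]),pose(-20,0)))
W.append((np.array([.50,-.05,.42]),pose(5,0)))
W.append((np.array([.56,.18,.38]),pose(PY,0)))
Rt=pose(PY,25);B=bar(37.5)
W.append((tcp(B,Rt,0,.10),Rt))
chain(W);print(W[-1][0])
E
```

```text
[-114.96, 123.06, -167.186, 0.002, 0.0, -0.436]
[-231.362, 37.035, -20.0, 0.0, 0.0, -0.504]
[-240.934, -18.725, 0.0, 0.0, 0.0, -0.436]
[-223.895, -79.818, 40.0, 0.0, 0.0, -0.237]
[-82.292, -150.474, 137.624, -0.436, 0.0, 0.0]
[0.67636722 0.30598883 0.2423755 ]
```

>>> servo_tool(
  commands=[
    [[0, -23, 25, -33, 0, 0, -0.087], [0, -46, 49, -67, 0, 0, -0.174], [0, -69, 74, -100, 0, 0, -0.262], [0, -92, 98, -134, 0, 0, -0.349], [0, -115, 123, -167, 0, 0, -0.436]],
  ],
)

```text
time_s: 0.6
tcp_pos: [0.2503, -0.4488, 0.4015]
ee_rot: [[-0.751, -0.66, -0.0], [-0.66, 0.751, 0.001], [-0.0, 0.001, -1.0]]
wrist_force: [1.3, 0.3, -0.1]
gripper_width: 0.997
gripper_force: 0.0
```

>>> servo_tool(
  commands=[
    [[0, -46, 7, -4, 0, 0, -0.1], [0, -92, 15, -8, 0, 0, -0.2], [0, -139, 22, -12, 0, 0, -0.3], [0, -185, 30, -16, 0, 0, -0.4], [0, -231, 37, -20, 0, 0, -0.504]],
  ],
)

```text
time_s: 1.1
tcp_pos: [0.4003, -0.2685, 0.4206]
ee_rot: [[-0.338, -0.941, -0.0], [-0.941, 0.338, 0.0], [-0.0, 0.0, -1.0]]
wrist_force: [0.6, -0.6, 0.2]
gripper_width: 1.001
gripper_force: 0.0
```

>>> servo_tool(
  commands=[
    [[0, -48, -4, 0, 0, 0, -0.087], [0, -96, -8, 0, 0, 0, -0.174], [0, -144, -11, 0, 0, 0, -0.262], [0, -193, -15, 0, 0, 0, -0.349], [0, -241, -19, 0, 0, 0, -0.436]],
  ],
)

```text
time_s: 1.6
tcp_pos: [0.5002, -0.0483, 0.4204]
ee_rot: [[0.091, -0.996, -0.0], [-0.996, -0.091, 0.0], [-0.0, 0.0, -1.0]]
wrist_force: [0.8, -0.5, 0.5]
gripper_width: 0.997
gripper_force: 0.0
```

>>> servo_tool(
  commands=[
    [[0, -45, -16, 8, 0, 0, -0.047], [0, -90, -32, 16, 0, 0, -0.095], [0, -134, -48, 24, 0, 0, -0.142], [0, -179, -64, 32, 0, 0, -0.19], [0, -224, -80, 40, 0, 0, -0.237]],
  ],
)

```text
time_s: 2.1
tcp_pos: [0.5601, 0.1816, 0.3799]
ee_rot: [[0.32, -0.947, -0.001], [-0.947, -0.32, -0.0], [0.0, 0.001, -1.0]]
wrist_force: [0.8, -0.4, -0.0]
gripper_width: 1.0
gripper_force: 0.0
```

```bash
python3 - <<'E'
from h import *
from station import r
s=r.sense();print(s["time_s"],s["tcp_pos"],s["joints"],s["wrist_force"])
Rt=pose(PY,25);B=bar(37.5)
chain([(tcp(B,Rt,0,.09),Rt)])
c=r.capture("wrist");cv2.imwrite("pics/w1.png",c["pixels"][:,:,::-1])
import pickle;pickle.dump(c,open("w1.pkl","wb"))
print(proj(c,[bar(37.5),[*PC,.1]]))
E
```

```text
2.1 [0.56012856 0.1816208  0.37986733] [ 3.37060416e+01  1.50103952e+01  1.08140108e+01 -1.09269883e-02
 -8.58457203e+01 -1.50124985e+01] [ 0.80215561 -0.43575001 -0.01756819]
[-80.562, -145.851, 146.444, -0.436, -0.0, 0.002]
[[184.28916153 222.91021742]
 [235.14199612 209.95101052]]
```

View pics/w1.png

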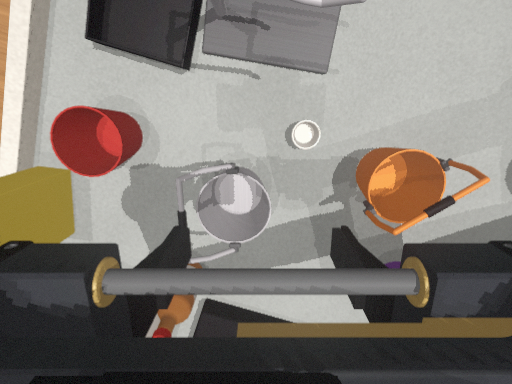

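Wrist view: bail from (181,180) to (192,265) with sleeve near (182,218), rim centre (235,207). My predictions, (184,223) and (235,210), agree within about 5 mm. Now I check neighbour clearances for the tilted gripper.

```bash
python3 - <<'E'
import pickle
from h import *
np.set_printoptions(precision=3,suppress=True)
d=pickle.load(open("c0.pkl","rb"))
w=pickle.load(open("w1.pkl","rb"))
a=np.radians(PY)
M=np.array([[np.cos(a),np.sin(a)],[-np.sin(a),np.cos(a)]])
HS=cv2.cvtColor(d["top"]["pixels"],cv2.COLOR_RGB2HSV);HW=cv2.cvtColor(d["side"]["pixels"],cv2.COLOR_RGB2HSV)
for n,h0,h1 in(("yellow",20,30),("red",0,5)):
    for k in("top","side"):
        H=cv2.cvtColor(d[k]["pixels"],cv2.COLOR_RGB2HSV)
        m=cv2.inRange(H,(h0,150,60),(h1,255,255))
        N,L,st,ce=cv2.connectedComponentsWithStats(m)
        i=1+np.argsort(-st[1:,4])[:2];print(n,k,st[i].tolist())
S,T=d["side"],d["top"]
# nearest (lowest row) corner in top image at various heights, pail frame
for p in((118,47),(159,41),(185,74)):
    print(p,[(z,M@(plane(T,p,z)[:2]-PC)) for z in(0,.1,.15)])
E
```

```text
yellow top [[105, 0, 52, 42, 1393], [113, 30, 4, 5, 6]]
yellow side [[0, 186, 67, 82, 3420], [47, 201, 3, 3, 5]]
red top [[175, 51, 25, 17, 294], [93, 101, 10, 10, 74]]
red side [[71, 250, 14, 14, 156], [85, 203, 17, 7, 25]]
(118, 47) [(0, array([0.345, 0.099])), (0.1, array([0.295, 0.083])), (0.15, array([0.269, 0.075]))]
(159, 41) [(0, array([ 0.319, -0.036])), (0.1, array([ 0.271, -0.043])), (0.15, array([ 0.247, -0.046]))]
(185, 74) [(0, array([ 0.183, -0.084])), (0.1, array([ 0.145, -0.087])), (0.15, array([ 0.126, -0.088]))]
```

>>> servo_tool(
  commands=[
    [[0, -16, -29, 29, -0.087, 0, 0], [0, -32, -58, 58, -0.174, 0, 0], [0, -48, -88, 88, -0.262, 0, 0], [0, -64, -117, 117, -0.349, 0, 0], [0, -81, -146, 146, -0.436, 0, 0]],
  ],
)

```text
time_s: 2.65
tcp_pos: [0.6734, 0.3035, 0.2332]
ee_rot: [[0.318, -0.858, -0.404], [-0.948, -0.288, -0.136], [0.0, 0.426, -0.905]]
wrist_force: [1.2, 0.9, 1.5]
gripper_width: 1.002
gripper_force: 0.0
```

```bash
python3 - <<'E'
from h import *
from station import r
s=r.sense();print(s["time_s"],s["tcp_pos"],s["joints"],s["wrist_force"])
W=[];R=pose(PY,25)
for bz in(.04,-.008):W.append((tcp(bar(37.5),R,0,bz),R))
W.append((tcp(bar(37.5),R,-.0375,-.008),R))
for th in range(43,91,5):
    R=pose(PY,max(0,25*(88-th)/50.5));W.append((tcp(bar(th),R,-.0375,-.008),R))
R=pose(PY,0);W.append((tcp(bar(91),R,-.0375,-.008),R))
chain(W)
c=r.capture("side");cv2.imwrite("pics/s1.png",cv2.resize(c["pixels"][80:290,60:300,::-1],None,fx=2.5,fy=2.5))
E
```

```text
2.65 [0.67337817 0.30352191 0.23319067] [  34.0154092    49.24899496   48.00508281   -7.06925378 -112.99742123
  -16.81939377] [1.22379022 0.90682328 1.49256984]
[-1.379, 0.427, 50.148, 0.003, 0.0, -0.001]
[-0.0, -0.0, 48.0, 0.0, 0.0, 0.0]
[-0.0, 37.5, 0.0, 0.0, 0.0, 0.0]
[0.0, 6.985, -1.642, 0.048, -0.0, 0.0]
[0.0, 6.484, -1.192, 0.043, 0.0, -0.0]
[-0.0, 6.601, -0.887, 0.043, -0.0, 0.0]
[0.0, 6.704, -0.577, 0.043, 0.0, -0.0]
[0.0, 6.794, -0.263, 0.043, -0.0, 0.0]
[-0.0, 6.869, 0.055, 0.043, 0.0, -0.0]
[0.0, 6.931, 0.376, 0.043, 0.0, -0.0]
[-0.0, 6.978, 0.699, 0.043, 0.0, -0.0]
[-0.0, 7.011, 1.024, 0.043, 0.0, 0.0]
[0.0, 7.03, 1.35, 0.043, 0.0, 0.0]
[-0.0, 4.45, -0.039, 0.0, 0.0, 0.0]
```

View pics/s1.png

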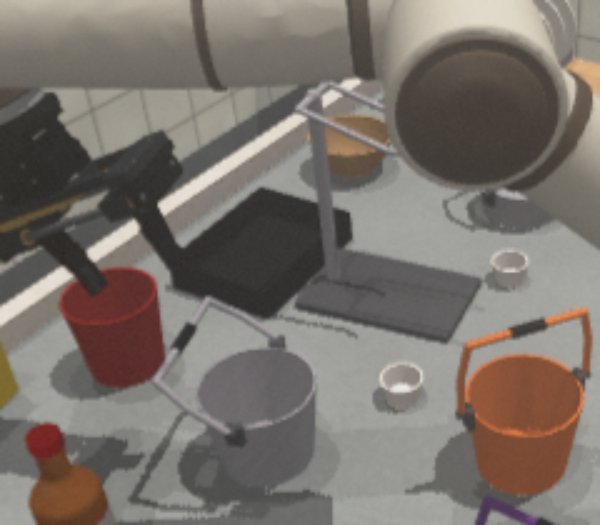

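The gripper is above and behind the bail at (185,335), tilted, and clear of the cup. Advance under the bar.

>>> servo_tool(
  commands=[
    [[0, 0, 0, 25, 0, 0, 0], [0, -1, 0, 50, 0, 0, 0], [0, -1, 0, 70, 0, 0, 0], [0, -1, 0, 90, 0, 0, 0], [0, -1, 0, 98, 0, 0, 0]],
  ],
)

```text
time_s: 3.2
tcp_pos: [0.6317, 0.29, 0.1431]
ee_rot: [[0.318, -0.857, -0.404], [-0.948, -0.288, -0.136], [0.001, 0.427, -0.904]]
wrist_force: [-0.7, -0.1, -0.4]
gripper_width: 1.002
gripper_force: 0.0
```

>>> servo_tool(
  commands=[
    [[0, 0, 8, 0, 0, 0, 0], [0, 0, 16, 0, 0, 0, 0], [0, 0, 24, 0, 0, 0, 0], [0, 0, 30, 0, 0, 0, 0], [0, 0, 36, 0, 0, 0, 0]],
  ],
)

```text
time_s: 3.7
tcp_pos: [0.6023, 0.2804, 0.1622]
ee_rot: [[0.318, -0.86, -0.398], [-0.948, -0.289, -0.133], [-0.001, 0.42, -0.907]]
wrist_force: [2.0, 0.9, 0.2]
gripper_width: 0.999
gripper_force: 0.4
```

```bash
python3 - <<'E'
from h import *
from station import r
s=r.sense();print(s["time_s"],s["tcp_pos"],s["joints"],s["wrist_force"])
W=[]
for th in (43,48,53,58,63):
    R=pose(PY,max(0,25*(88-th)/50.5));W.append((tcp(bar(th),R,-.0375,-.008),R))
p0=np.array(s["tcp_pos"]);R0=np.array(s["ee_rot"])
for p,R in W: print(rel(p0,R0,p,R))
p0,R0=W[-1]
print()
for th in (69,75,81,87,90):
    R=pose(PY,max(0,25*(88-th)/50.5));print(rel(p0,R0,tcp(bar(th),R,-.0375,-.008),R))
c=r.capture("wrist");cv2.imwrite("pics/w2.png",c["pixels"][:,:,::-1])
E
```

```text
3.7 [0.60234189 0.2804231  0.16219426] [ 35.5581387   41.90667825  23.68397049  -7.11511862 -95.60802218
 -16.1843907 ] [1.988024   0.88024924 0.17201388]
[-6.170e-01  7.397e+00  5.720e-01  4.500e-02  1.000e-03 -0.000e+00]
[-6.1600e-01  1.3927e+01 -3.2900e-01  8.8000e-02  1.0000e-03 -0.0000e+00]
[-6.1400e-01  2.0581e+01 -6.3300e-01  1.3100e-01  1.0000e-03 -0.0000e+00]
[-6.1200e-01  2.7303e+01 -3.2800e-01  1.7400e-01  1.0000e-03 -0.0000e+00]
[-6.0900e-01  3.4039e+01  5.9100e-01  2.1800e-01  1.0000e-03 -0.0000e+00]

[-0.     8.25   0.14   0.052 -0.    -0.   ]
[-0.    16.54   1.174  0.104  0.     0.   ]
[-0.    24.774  3.106  0.156  0.    -0.   ]
[-0.    32.857  5.931  0.207  0.     0.   ]
[-0.    37.092  7.073  0.216  0.    -0.   ]
```

View pics/w2.png

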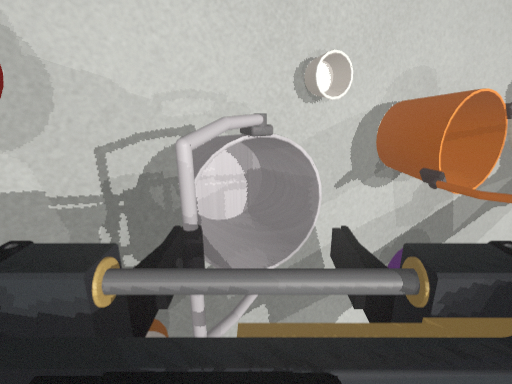

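The left (outer) finger now meets the bar at its sleeve (192,240), with light contact. Sweep it up along the arc.

>>> servo_tool(
  commands=[
    [[0, -0.5, 3.7, 0.5, 0.022, 0, 0], [0, -0.5, 7.4, 0.5, 0.045, 0, 0], [0, -0.5, 10.7, 0, 0.066, 0, 0], [0, -0.5, 14, -0.3, 0.088, 0, 0], [0, -0.5, 17.3, -0.5, 0.109, 0, 0]],
  ],
)

```text
time_s: 4.25
tcp_pos: [0.5875, 0.2759, 0.169]
ee_rot: [[0.318, -0.898, -0.303], [-0.948, -0.302, -0.102], [-0.0, 0.319, -0.948]]
wrist_force: [1.1, -0.2, 0.7]
gripper_width: 1.001
gripper_force: 0.3
```

>>> servo_tool(
  commands=[
    [[0, 0, 3.3, 0.3, 0.022, 0, 0], [0, 0, 6.6, 0.6, 0.044, 0, 0], [0, 0, 10, 0.9, 0.065, 0, 0], [0, 0, 13.4, 1.5, 0.087, 0, 0], [0, 0, 16.8, 2.5, 0.109, 0, 0]],
  ],
)

```text
time_s: 4.75
tcp_pos: [0.5715, 0.2705, 0.172]
ee_rot: [[0.318, -0.926, -0.203], [-0.948, -0.311, -0.068], [-0.0, 0.214, -0.977]]
wrist_force: [0.7, 0.4, 1.0]
gripper_width: 1.0
gripper_force: 0.2
```

```bash
python3 - <<'E'
from h import *
from station import r
s=r.sense();print(s["time_s"],s["tcp_pos"],s["wrist_force"],s["gripper_force"])
p0=np.array(s["tcp_pos"]);R0=np.array(s["ee_rot"])
for th in (66,69,72,75,78,81,84,87,90,93):
    R=pose(PY,max(0,25*(88-th)/50.5));print(rel(p0,R0,tcp(bar(th),R,-.0375,-.008),R))
c=r.capture("side");cv2.imwrite("pics/s2.png",cv2.resize(c["pixels"][120:290,60:260,::-1],None,fx=3,fy=3))
E
```

```text
4.75 [0.57149641 0.27050183 0.17202026] [0.68259985 0.4491553  0.98622044] 0.22662067785859108
[-1.830e-01  3.726e+00 -4.158e+00  2.600e-02  0.000e+00 -1.000e-03]
[-1.810e-01  7.862e+00 -3.977e+00  5.200e-02  0.000e+00 -1.000e-03]
[-1.7900e-01  1.2008e+01 -3.5720e+00  7.8000e-02  0.0000e+00 -1.0000e-03]
[-1.7600e-01  1.6152e+01 -2.9430e+00  1.0400e-01  0.0000e+00 -1.0000e-03]
[-1.7400e-01  2.0282e+01 -2.0880e+00  1.3000e-01  0.0000e+00 -1.0000e-03]
[-1.7200e-01  2.4386e+01 -1.0100e+00  1.5600e-01  0.0000e+00 -1.0000e-03]
[-1.6900e-01  2.8453e+01  2.9200e-01  1.8200e-01  0.0000e+00 -1.0000e-03]
[-1.670e-01  3.247e+01  1.816e+00  2.070e-01  0.000e+00 -1.000e-03]
[-1.6400e-01  3.6704e+01  2.9580e+00  2.1600e-01  0.0000e+00 -1.0000e-03]
[-1.6200e-01  4.1024e+01  4.0260e+00  2.1600e-01  0.0000e+00 -1.0000e-03]
```

View pics/s2.png

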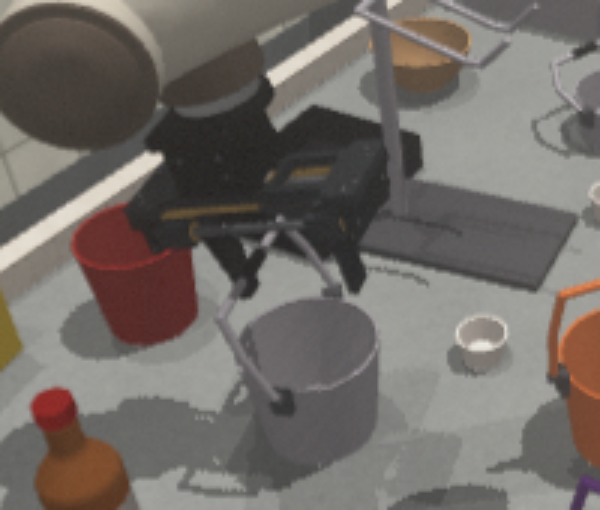

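The bail is about 60° up, with the bar at (245,275) held by the outer finger and the pail still standing. Continue to upright.

>>> servo_tool(
  commands=[
    [[0, 0, 4, -3.5, 0.026, 0, 0], [0, 0, 8, -4, 0.052, 0, 0], [0, 0, 12, -3.5, 0.078, 0, 0], [0, 0, 16, -3, 0.104, 0, 0], [0, 0, 20, -2, 0.13, 0, 0]],
  ],
)

```text
time_s: 5.3
tcp_pos: [0.5536, 0.2644, 0.1785]
ee_rot: [[0.318, -0.944, -0.081], [-0.948, -0.317, -0.027], [-0.0, 0.085, -0.996]]
wrist_force: [0.4, -0.3, -0.0]
gripper_width: 0.997
gripper_force: 0.2
```

>>> servo_tool(
  commands=[
    [[0, 0, 4.1, 0.6, 0.026, 0, 0], [0, 0, 8.2, 1, 0.052, 0, 0], [0, 0, 12.2, 1.3, 0.078, 0, 0], [0, 0, 16.5, 1.7, 0.087, 0, 0], [0, 0, 18.5, 1.9, 0.087, 0, 0]],
  ],
)

```text
time_s: 5.8
tcp_pos: [0.5355, 0.2583, 0.1782]
ee_rot: [[0.319, -0.948, -0.0], [-0.948, -0.319, -0.0], [-0.0, 0.0, -1.0]]
wrist_force: [-0.2, -0.3, -0.2]
gripper_width: 1.003
gripper_force: 0.1
```

```bash
python3 - <<'E'
from h import *
from station import r
s=r.sense();print(s["time_s"],s["tcp_pos"],s["ee_rot"],s["wrist_force"],s["gripper_force"])
p0=np.array(s["tcp_pos"]);R0=np.array(s["ee_rot"]);R=pose(PY,0)
for th in (90,93,95):print(rel(p0,R0,tcp(bar(th),R,-.0375,-.008),R))
print(rel(p0,R0,tcp(bar(90),R,0,-.008),R))
c=r.capture("side");cv2.imwrite("pics/s3.png",cv2.resize(c["pixels"][120:290,60:260,::-1],None,fx=3,fy=3))
E
```

```text
5.8 [0.53545336 0.25834851 0.1782195 ] [[ 3.18702266e-01 -9.47854753e-01 -4.83518265e-04]
 [-9.47854874e-01 -3.18702254e-01 -1.04447752e-04]
 [-5.50970626e-05  4.91592880e-04 -9.99999878e-01]] [-0.24291842 -0.30647649 -0.1756821 ] 0.1459572510793805
[-0.207 -1.553  1.219  0.     0.    -0.   ]
[-0.205  2.896  1.337  0.     0.    -0.   ]
[-0.205  5.855  1.546  0.     0.    -0.   ]
[ -0.217 -39.053   1.2     0.      0.     -0.   ]
```

View pics/s3.png

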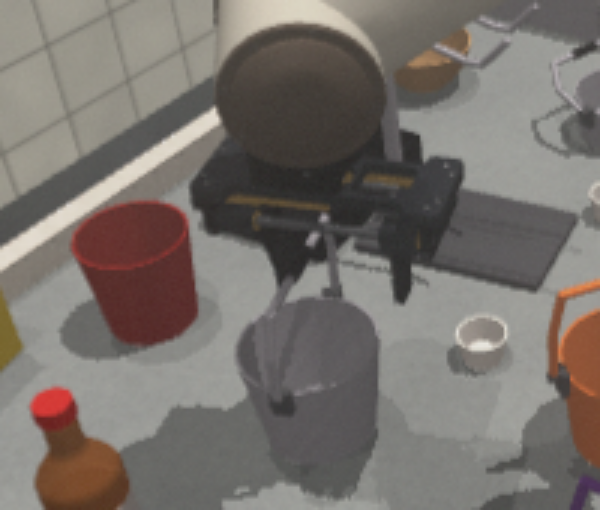

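```bash
python3 - <<'E'
from h import *
import pickle
c=pickle.load(open("c0.pkl","rb"))["side"]
a=np.radians(PY);y=np.array([-np.sin(a),np.cos(a),0])
def q(P): return np.round((proj(c,P)-[60,120])*3)
print(q(np.array([*PC,.1])+.07*y))
for th in(75,80,85,90,95): print(th,q(bar(th)+.062*y)[0],q(bar(th)-.062*y)[0])
E
```

```text
[[277. 401.]]
75 [237. 314.] [296. 217.]
80 [245. 314.] [304. 216.]
85 [254. 314.] [312. 216.]
90 [264. 315.] [321. 217.]
95 [273. 316.] [329. 218.]
```

The bail is upright: near bar corner (268,315) and far corner (325,222) match the 90° prediction. Centre the jaws on the bar and close.

>>> servo_tool(
  commands=[
    [[0, 0, -9, 0, 0, 0, 0], [0, 0, -18, 0, 0, 0, 0], [0, 0, -27, 0, 0, 0, 0], [0, 0, -37, 0.5, 0, 0, 0], [0, 0, -37, 0.5, 0, 0, 0]],
  ],
)

```text
time_s: 6.35
tcp_pos: [0.5725, 0.2708, 0.1764]
ee_rot: [[0.318, -0.948, -0.001], [-0.948, -0.318, -0.001], [0.0, 0.001, -1.0]]
wrist_force: [-0.3, -0.1, -1.2]
gripper_width: 0.997
gripper_force: 0.0
```

>>> servo_tool(
  commands=[
    [[0.5, 0, 0, 0, 0, 0, 0], [0.75, 0, 0, 0, 0, 0, 0], [0.85, 0, 0, 0, 0, 0, 0], [1, 0, 0, 0, 0, 0, 0], [1, 0, 0, 0, 0, 0, 0]],
  ],
)

```text
time_s: 6.85
tcp_pos: [0.5709, 0.2703, 0.1774]
ee_rot: [[0.318, -0.948, -0.001], [-0.948, -0.318, -0.0], [-0.0, 0.001, -1.0]]
wrist_force: [-0.1, -0.7, 0.1]
gripper_width: 0.632
gripper_force: 0.0
```

>>> servo_tool(
  commands=[
    [[1, 0, 0, 0, 0, 0, 0], [1, 0, 0, 0, 0, 0, 0], [1, 0, 0, 0, 0, 0, 0], [1, 0, 0, 0, 0, 0, 0], [1, 0, 0, 0, 0, 0, 0]],
  ],
)

```text
time_s: 7.35
tcp_pos: [0.5711, 0.2703, 0.1772]
ee_rot: [[0.318, -0.948, -0.001], [-0.948, -0.318, -0.0], [-0.0, 0.001, -1.0]]
wrist_force: [0.6, -0.5, 0.0]
gripper_width: 0.173
gripper_force: 0.0
```

```bash
python3 - <<'E'
from h import *
from station import r
s=r.sense();print(s["time_s"],s["tcp_pos"],s["wrist_force"],s["gripper_force"],s["gripper_width"]*87)
c=r.capture("side");cv2.imwrite("pics/s4.png",cv2.resize(c["pixels"][120:290,60:260,::-1],None,fx=3,fy=3))
E
```

```text
7.35 [0.57105502 0.27033343 0.17718153] [ 0.59414532 -0.45833616  0.02352868] 0.0 15.081765781854848
```

View pics/s4.png

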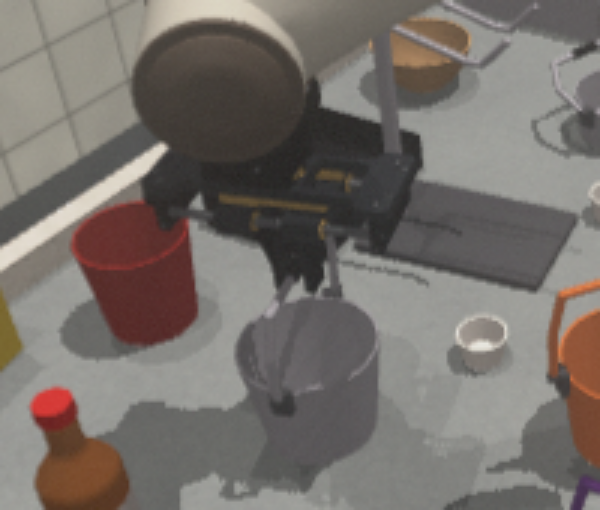

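The jaws straddle the upright bar, centred on the sleeve at (295,275). Finish closing, then lift slowly. (Ten pictures viewed; numbers only from here.)

>>> servo_tool(
  commands=[
    [[1, 0, 0, 0, 0, 0, 0], [1, 0, 0, 0, 0, 0, 0], [1, 0, 0, 0, 0, 0, 0], [1, 0, 0, 0, 0, 0, 0], [1, 0, 0, 0, 0, 0, 0]],
  ],
)

```text
time_s: 7.9
tcp_pos: [0.5711, 0.2703, 0.1772]
ee_rot: [[0.318, -0.948, -0.001], [-0.948, -0.318, -0.0], [0.0, 0.001, -1.0]]
wrist_force: [-0.8, 0.2, -0.4]
gripper_width: 0.125
gripper_force: 30.0
```

>>> servo_tool(
  commands=[
    [[1, 0, 0, -5, 0, 0, 0], [1, 0, 0, -12, 0, 0, 0], [1, 0, 0, -20, 0, 0, 0], [1, 0, 0, -30, 0, 0, 0], [1, 0, 0, -40, 0, 0, 0]],
  ],
)

```text
time_s: 8.4
tcp_pos: [0.5712, 0.2704, 0.2182]
ee_rot: [[0.318, -0.948, -0.001], [-0.948, -0.318, -0.0], [-0.0, 0.001, -1.0]]
wrist_force: [-0.0, -0.6, -3.8]
gripper_width: 0.124
gripper_force: 30.0
```

```bash
python3 - <<'E'
from h import *
from station import r
s=r.sense();print(s["time_s"],s["tcp_pos"],s["wrist_force"],s["moment"],s["gripper_force"],s["gripper_width"]*87)
p0=np.array(s["tcp_pos"]);R0=np.array(s["ee_rot"])
SY=8.7;u=np.array([np.cos(np.radians(SY)),np.sin(np.radians(SY)),0]);seat=np.array([.5744,-.027,.248])
R=pose(SY,0);lift=p0+[0,0,.175]
W=[(lift,pose(PY,0))]
f=lambda dx,z: tcp(np.array([*(seat-dx*u)[:2],z]),R,0,-.008)
g=f(.145,.40);m=(lift+g)/2
W+=[(m,pose((PY+SY)/2,0)),(g,R),(f(.145,.292),R),(f(0,.292),R),(f(0,.244),R)]
chain(W)
for w in W: print(w[0])
E
```

```text
8.4 [0.57115127 0.27036771 0.21820398] [-0.04637556 -0.60416686 -3.77784901] [0.0276205  0.11315883 0.02316175] 29.991268515586853 10.806690029165708
[-0.019, 0.114, -175.0, 0.001, 0.0, -0.001]
[128.971, 117.305, 0.602, 0.0, 0.0, 0.086]
[138.612, 105.739, 0.602, 0.0, 0.0, 0.086]
[0.0, 0.0, 108.0, 0.0, 0.0, 0.0]
[-0.0, -145.0, 0.0, 0.0, 0.0, 0.0]
[0.0, 0.0, 48.0, 0.0, 0.0, 0.0]
[0.57115127 0.27036771 0.39320398]
[0.50110983 0.11071745 0.39260199]
[ 0.43106839 -0.04893282  0.392     ]
[ 0.43106839 -0.04893282  0.284     ]
[ 0.5744 -0.027   0.284 ]
[ 0.5744 -0.027   0.236 ]
```

>>> servo_tool(
  commands=[
    [[1, 0, 0, -15, 0, 0, 0], [1, 0, 0, -33, 0, 0, 0], [1, 0, 0, -52, 0, 0, 0], [1, 0, 0, -72, 0, 0, 0], [1, 0, 0, -92, 0, 0, 0]],
  ],
)

```text
time_s: 8.9
tcp_pos: [0.5711, 0.2703, 0.3108]
ee_rot: [[0.318, -0.948, -0.0], [-0.948, -0.318, 0.0], [-0.0, 0.0, -1.0]]
wrist_force: [0.1, 0.3, -3.9]
gripper_width: 0.125
gripper_force: 30.0
```

>>> servo_tool(
  commands=[
    [[1, 0, 0, -20, 0, 0, 0], [1, 0, 0, -40, 0, 0, 0], [1, 0, 0, -60, 0, 0, 0], [1, 0, 0, -75, 0, 0, 0], [1, 0, 0, -83, 0, 0, 0]],
  ],
)

```text
time_s: 9.4
tcp_pos: [0.5714, 0.2704, 0.3948]
ee_rot: [[0.318, -0.948, 0.002], [-0.948, -0.318, 0.002], [-0.001, -0.002, -1.0]]
wrist_force: [-0.2, 0.8, -3.2]
gripper_width: 0.129
gripper_force: 30.0
```

>>> servo_tool(
  commands=[
    [[1, 8, 7, 0, 0, 0, 0.006], [1, 19, 17, 0, 0, 0, 0.012], [1, 33, 30, 0, 0, 0, 0.022], [1, 48, 44, 0, 0, 0, 0.032], [1, 65, 59, 0, 0, 0, 0.043]],
  ],
)

```text
time_s: 9.9
tcp_pos: [0.5346, 0.1881, 0.3911]
ee_rot: [[0.276, -0.961, -0.003], [-0.961, -0.276, -0.002], [0.001, 0.004, -1.0]]
wrist_force: [-0.2, -0.0, -3.2]
gripper_width: 0.124
gripper_force: 30.0
```

>>> servo_tool(
  commands=[
    [[1, 17, 15, 0, 0, 0, 0.01], [1, 35, 30, 0, 0, 0, 0.02], [1, 53, 45, 0, 0, 0, 0.03], [1, 70, 60, 0, 0, 0, 0.04], [1, 88, 75, 0, 0, 0, 0.05]],
  ],
)

```text
time_s: 10.4
tcp_pos: [0.4865, 0.0826, 0.3915]
ee_rot: [[0.228, -0.974, -0.003], [-0.974, -0.228, -0.001], [0.0, 0.003, -1.0]]
wrist_force: [-0.9, 0.4, -4.4]
gripper_width: 0.127
gripper_force: 30.0
```

```bash
cat > nx.py <<'E'
from h import *
from station import r
s=r.sense();print(s["time_s"],s["tcp_pos"],s["wrist_force"],s["gripper_force"],s["gripper_width"]*87)
SY=8.7;u=np.array([np.cos(np.radians(SY)),np.sin(np.radians(SY)),0]);seat=np.array([.5744,-.027,.248])
R=pose(SY,0)
f=lambda dx,z: tcp(np.array([*(seat-dx*u)[:2],z]),R,0,-.008)
W=[(f(.145,.40),R),(f(.145,.292),R),(f(0,.292),R),(f(0,.244),R)]
E
python3 -c "
from nx import *
chain(W)"
```

```text
10.4 [0.48654326 0.08262889 0.39154084] [-0.94632804  0.38429067 -4.38427241] 29.991686046123505 11.00831217663052
[115.45, 84.009, -0.182, 0.003, -0.0, 0.078]
[0.0, 0.0, 108.0, 0.0, 0.0, 0.0]
[-0.0, -145.0, 0.0, 0.0, 0.0, 0.0]
[0.0, 0.0, 48.0, 0.0, 0.0, 0.0]
```

>>> servo_tool(
  commands=[
    [[1, 26, 19, 0, 0, 0, 0.018], [1, 52, 38, 0, 0, 0, 0.036], [1, 78, 57, 0, 0, 0, 0.053], [1, 102, 74, 0, 0, 0, 0.069], [1, 115, 84, 0, 0, 0, 0.078]],
  ],
)

```text
time_s: 10.9
tcp_pos: [0.4305, -0.0492, 0.3923]
ee_rot: [[0.15, -0.989, -0.002], [-0.989, -0.15, -0.001], [0.001, 0.002, -1.0]]
wrist_force: [0.3, -0.5, -3.2]
gripper_width: 0.125
gripper_force: 30.0
```

>>> servo_tool(
  commands=[
    [[1, 0, 0, 15, 0, 0, 0], [1, 0, 0, 40, 0, 0, 0], [1, 0, 0, 70, 0, 0, 0], [1, 0, 0, 95, 0, 0, 0], [1, 0, 0, 108, 0, 0, 0]],
  ],
)

```text
time_s: 11.4
tcp_pos: [0.4301, -0.0476, 0.2816]
ee_rot: [[0.151, -0.988, -0.006], [-0.989, -0.151, -0.001], [-0.0, 0.006, -1.0]]
wrist_force: [0.1, 0.2, -2.1]
gripper_width: 0.129
gripper_force: 30.0
```

>>> servo_tool(
  commands=[
    [[1, 0, 0, 0, 0, 0, 0], [1, 0, 0, 0, 0, 0, 0], [1, 0, 0, 0, 0, 0, 0], [1, 0, 0, 0, 0, 0, 0], [1, 0, 0, 0, 0, 0, 0]],
  ],
)

```text
time_s: 11.9
tcp_pos: [0.4331, -0.0465, 0.2851]
ee_rot: [[0.152, -0.988, 0.0], [-0.988, -0.152, 0.0], [0.0, -0.0, -1.0]]
wrist_force: [-0.5, -0.4, -3.7]
gripper_width: 0.126
gripper_force: 30.0
```

```bash
python3 - <<'E'
from nx import *
np.set_printoptions(precision=4,suppress=True)
chain(W[2:])
# check stand tips & pail with fresh views
for k in("side","top"):
    c=r.capture(k);b=f(.145,.292)+[0,0,.008]
    y=np.array([-u[1],u[0],0])
    P=[seat+.036*y-.034*u+[0,0,.020],seat-.036*y-.034*u+[0,0,.020],b+.062*y,b-.062*y,b-[0,0,.085]+.07*y]
    print(k,proj(c,P).round(1).tolist())
    cv2.imwrite(f"pics/{k}5.png",c["pixels"][:,:,::-1])
    g=cv2.cvtColor(c["pixels"],cv2.COLOR_RGB2GRAY)
E
```

```text
11.9 [ 0.43306265 -0.04649424  0.28508272] [-0.50837997 -0.44842686 -3.69347657] 29.99018043279648 10.97449145502951
[2.286, -142.657, 1.145, -0.0, -0.0, 0.001]
[0.0, 0.0, 48.0, 0.0, 0.0, 0.0]
side [[228.5, 133.5], [238.3, 122.1], [264.3, 137.4], [278.3, 117.0], [262.6, 166.7]]
top [[262.7, 126.3], [289.9, 122.2], [259.7, 168.2], [307.9, 160.8], [256.1, 172.8]]
```

>>> servo_tool(
  commands=[
    [[1, 0, -10, 0, 0, 0, 0], [1, 1, -25, 0, 0, 0, 0], [1, 1, -40, 0, 0, 0, 0], [1, 2, -56, 0, 0, 0, 0], [1, 2, -72, 0, 0, 0, 0]],
  ],
)

```text
time_s: 12.5
tcp_pos: [0.5063, -0.0373, 0.2839]
ee_rot: [[0.152, -0.988, -0.001], [-0.988, -0.152, -0.001], [0.0, 0.001, -1.0]]
wrist_force: [-0.5, -0.3, -2.6]
gripper_width: 0.127
gripper_force: 30.0
```

>>> servo_tool(
  commands=[
    [[1, 0, -15, 0, 0, 0, 0], [1, 0, -30, 0, 0, 0, 0], [1, 0, -45, 0, 0, 0, 0], [1, 0, -60, 0, 0, 0, 0], [1, 0, -71, 0, 0, 0, 0]],
  ],
)

```text
time_s: 13.0
tcp_pos: [0.5766, -0.0264, 0.2833]
ee_rot: [[0.152, -0.988, -0.002], [-0.988, -0.152, -0.001], [0.0, 0.002, -1.0]]
wrist_force: [0.1, 0.4, -4.1]
gripper_width: 0.128
gripper_force: 30.0
```

```bash
python3 -c "
from nx import *
chain(W[2:])"
```

```text
13.0 [ 0.57664025 -0.02640858  0.28325998] [ 0.10423894  0.37439121 -4.07427338] 29.990125000476837 11.153027488835685
[0.243, 2.305, -0.736, 0.002, -0.0, 0.001]
[0.0, 0.0, 48.0, 0.0, 0.0, 0.0]
```

Lower in small steps, watching the wrist force.

>>> servo_tool(
  commands=[
    [[1, 0, 1, 6, 0, 0, 0], [1, 0, 2, 13, 0, 0, 0], [1, 0, 2, 20, 0, 0, 0], [1, 0, 2, 26, 0, 0, 0], [1, 0, 2, 31, 0, 0, 0]],
  ],
)

```text
time_s: 13.5
tcp_pos: [0.5719, -0.0272, 0.2528]
ee_rot: [[0.152, -0.988, -0.001], [-0.988, -0.152, -0.0], [0.0, 0.001, -1.0]]
wrist_force: [-0.4, -0.2, -3.5]
gripper_width: 0.128
gripper_force: 30.0
```

>>> servo_tool(
  commands=[
    [[1, 0, 0, 3, 0, 0, 0], [1, 0, 0, 6, 0, 0, 0], [1, 0, 0, 9, 0, 0, 0], [1, 0, 0, 12, 0, 0, 0], [1, 0, 0, 12, 0, 0, 0]],
  ],
)

```text
time_s: 14.0
tcp_pos: [0.5722, -0.0271, 0.2408]
ee_rot: [[0.152, -0.988, -0.002], [-0.988, -0.152, -0.0], [0.0, 0.002, -1.0]]
wrist_force: [-0.6, -0.0, -3.7]
gripper_width: 0.12
gripper_force: 30.0
```

```bash
python3 -c "
from nx import *
print(s['moment'])
chain(W[3:])"
```

```text
14.0 [ 0.57219513 -0.02705184  0.24079423] [-0.61293111 -0.03740006 -3.71621649] 29.990062415599823 10.47567343579274
[0.0285865  0.16791048 0.03266982]
[0.284, -2.196, 4.79, 0.002, -0.0, 0.001]
```

>>> servo_tool(
  commands=[
    [[1, 0, -0.5, 1, 0, 0, 0], [1, 0, -1, 2, 0, 0, 0], [1, 0, -1, 3, 0, 0, 0], [1, 0, -1, 3, 0, 0, 0], [1, 0, -1, 3, 0, 0, 0]],
  ],
)

```text
time_s: 14.5
tcp_pos: [0.5734, -0.027, 0.2397]
ee_rot: [[0.153, -0.988, 0.0], [-0.988, -0.153, -0.001], [0.001, -0.0, -1.0]]
wrist_force: [-4.2, 0.1, 6.9]
gripper_width: 0.128
gripper_force: 30.0
```

>>> servo_tool(
  commands=[
    [[1, 0, 1, -0.5, 0, 0, 0], [1, 0, 2, -1, 0, 0, 0], [1, 0, 3, -1, 0, 0, 0], [1, 0, 3, -1, 0, 0, 0], [1, 0, 3, -1, 0, 0, 0]],
  ],
)

```text
time_s: 15.0
tcp_pos: [0.5717, -0.0272, 0.2399]
ee_rot: [[0.153, -0.988, 0.002], [-0.988, -0.153, -0.0], [0.0, -0.002, -1.0]]
wrist_force: [4.2, 1.4, 2.7]
gripper_width: 0.125
gripper_force: 30.0
```

>>> servo_tool(
  commands=[
    [[1, 0, -1, 0, 0, 0, 0], [1, 0, -1.5, 0, 0, 0, 0], [1, 0, -1.5, 0, 0, 0, 0], [1, 0, -1.5, 0, 0, 0, 0], [1, 0, -1.5, 0, 0, 0, 0]],
  ],
)

```text
time_s: 15.5
tcp_pos: [0.5718, -0.0272, 0.2398]
ee_rot: [[0.152, -0.988, -0.001], [-0.988, -0.152, -0.001], [0.0, 0.001, -1.0]]
wrist_force: [0.1, 0.8, 5.4]
gripper_width: 0.127
gripper_force: 30.0
```

```bash
python3 -c "
from nx import *
print(s['moment'])"
```

```text
15.5 [ 0.57178558 -0.02719694  0.23975026] [0.10752193 0.84908772 5.43391638] 29.991132209439684 11.07030143216229
[ 0.29127632 -0.02769925  0.04163773]
```

>>> servo_tool(
  commands=[
    [[1, 0, 0, -0.5, 0, 0, 0], [0.86, 0, 0, -0.5, 0, 0, 0], [0.84, 0, 0, -0.5, 0, 0, 0], [0.8, 0, 0, -0.5, 0, 0, 0], [0.8, 0, 0, -0.5, 0, 0, 0]],
  ],
)

```text
time_s: 16.0
tcp_pos: [0.571, -0.0272, 0.2387]
ee_rot: [[0.152, -0.988, -0.004], [-0.988, -0.152, -0.0], [-0.0, 0.004, -1.0]]
wrist_force: [0.1, -0.0, -0.7]
gripper_width: 0.194
gripper_force: 0.0
```

>>> servo_tool(
  commands=[
    [[0.7, 0, 0, 0, 0, 0, 0], [0.6, 0, 0, 0, 0, 0, 0], [0.5, 0, 0, 0, 0, 0, 0], [0.5, 0, 0, 0, 0, 0, 0], [0.5, 0, 0, 0, 0, 0, 0]],
  ],
)

```text
time_s: 16.5
tcp_pos: [0.5719, -0.0271, 0.2398]
ee_rot: [[0.152, -0.988, -0.001], [-0.988, -0.152, -0.0], [0.0, 0.001, -1.0]]
wrist_force: [-0.3, -0.7, -0.1]
gripper_width: 0.483
gripper_force: 0.0
```

```bash
python3 - <<'E'
from nx import *
print(s['moment'])
# pail silhouette check in side view: foot & bar predicted pixels when hung
c=r.capture("side");y=np.array([-u[1],u[0],0]);P=[seat+.062*y,seat-.062*y,seat+.07*y-[0,0,.085],seat-[0,0,.185]]
print(proj(c,P).round(1).tolist())
pickle=__import__("pickle");pickle.dump(c,open("h1.pkl","wb"))
E
```

```text
16.5 [ 0.57190827 -0.02711622  0.23977507] [-0.25932351 -0.65009282 -0.14829225] 0.0 41.986961870635795
[0.02448085 0.13311856 0.08049151]
[[213.5, 142.2], [230.9, 122.5], [214.0, 169.6], [225.0, 184.3]]
```

>>> servo_tool(
  commands=[
    [[0.5, 0, 0, 0, 0, 0, 0], [0.5, 0, 0, -6, 0, 0, 0], [0.5, 0, 0, -15, 0, 0, 0], [0.5, 0, 0, -28, 0, 0, 0], [0.5, 0, 0, -45, 0, 0, 0]],
  ],
)

```text
time_s: 17.05
tcp_pos: [0.5719, -0.0271, 0.2859]
ee_rot: [[0.152, -0.988, -0.001], [-0.988, -0.152, -0.0], [0.0, 0.001, -1.0]]
wrist_force: [0.4, -0.0, 0.7]
gripper_width: 0.501
gripper_force: 0.0
```

>>> servo_tool(
  commands=[
    [[0.5, 0, 0, -25, 0, 0, 0], [0.5, 0, 0, -50, 0, 0, 0], [0.5, 0, 0, -75, 0, 0, 0], [0.5, 0, 0, -100, 0, 0, 0], [0.5, 0, 0, -130, 0, 0, 0]],
  ],
)

```text
time_s: 17.55
tcp_pos: [0.5716, -0.0272, 0.4168]
ee_rot: [[0.152, -0.988, -0.0], [-0.988, -0.152, -0.0], [0.0, 0.0, -1.0]]
wrist_force: [1.3, -0.5, -0.3]
gripper_width: 0.501
gripper_force: 0.0
```

>>> servo_tool(
  commands=[
    [[0.5, 45, 15, 0, 0, 0, 0], [0.5, 90, 30, 0, 0, 0, 0], [0.5, 135, 45, 0, 0, 0, 0], [0.5, 180, 60, 0, 0, 0, 0], [0.5, 220, 75, 0, 0, 0, 0]],
  ],
)

```text
time_s: 18.05
tcp_pos: [0.5308, -0.2579, 0.4165]
ee_rot: [[0.152, -0.988, 0.001], [-0.988, -0.152, -0.001], [0.001, -0.001, -1.0]]
wrist_force: [1.2, -0.4, 0.9]
gripper_width: 0.498
gripper_force: 0.0
```

```bash
python3 - <<'E'
from nx import *
import pickle
np.set_printoptions(precision=4,suppress=True)
d=pickle.load(open("c0.pkl","rb"));y=np.array([-u[1],u[0],0])
P=[seat,seat+.062*y,seat-.062*y,seat+.07*y-[0,0,.085],seat-[0,0,.085],seat-[0,0,.185]]
im={}
for k in("side","top"):
    c=r.capture(k);im[k]=c;H=cv2.cvtColor(c["pixels"],cv2.COLOR_RGB2HSV)
    pr=proj(c,P);print(k,pr.round(1).tolist())
    dk=cv2.inRange(c["pixels"],(0,0,0),(50,50,50))
    x,yy=pr[0].astype(int);roi=dk[yy-14:yy+15,x-14:x+15]
    n,L,st,ce=cv2.connectedComponentsWithStats(roi);print("dark near seat",[(st[i].tolist(),(ce[i]+[x-14,yy-14]).round(1).tolist()) for i in range(1,n) if st[i,4]>3])
    df=cv2.absdiff(c["pixels"],d[k]["pixels"]).max(2)>25
    n,L,st,ce=cv2.connectedComponentsWithStats(df.astype(np.uint8));print([st[i].tolist() for i in range(1,n) if st[i,4]>60])
    cv2.imwrite(f"pics/{k}6.png",c["pixels"][:,:,::-1])
pickle.dump(im,open("c6.pkl","wb"))
E
```

```text
18.05 [ 0.5308035  -0.25793237  0.41647301] [ 1.20569577 -0.36062093  0.94483668] 0.0 43.35346545542062
side [[222.6, 131.9], [213.5, 142.2], [230.9, 122.5], [214.0, 169.6], [223.7, 157.3], [225.0, 184.3]]
dark near seat []
[[241, 0, 71, 60, 1993], [250, 0, 195, 331, 21961], [179, 112, 55, 29, 229], [198, 130, 54, 59, 1535], [211, 193, 26, 17, 276], [111, 197, 135, 89, 4641], [122, 203, 21, 30, 111], [143, 204, 22, 12, 133], [442, 205, 26, 46, 452], [277, 221, 16, 8, 67], [369, 245, 54, 44, 1401], [218, 277, 34, 36, 783], [253, 284, 27, 20, 292], [392, 288, 28, 13, 177]]
top [[273.9, 113.6], [250.9, 117.1], [296.8, 110.2], [248.1, 124.9], [272.3, 121.2], [270.7, 128.9]]
dark near seat [([2, 1, 2, 3, 4], [261.2, 101.2]), ([8, 0, 6, 1, 6], [269.5, 99.0]), ([15, 0, 4, 1, 4], [275.5, 99.0]), ([10, 14, 11, 3, 31], [274.3, 114.1])]
[[252, 19, 260, 363, 34841], [376, 35, 43, 53, 1551], [164, 69, 176, 282, 16430], [156, 98, 13, 8, 65], [150, 109, 46, 35, 551], [257, 115, 29, 28, 559], [165, 122, 23, 21, 365], [344, 125, 6, 26, 74], [174, 132, 20, 17, 71], [279, 157, 15, 47, 231], [269, 249, 14, 20, 139], [205, 329, 31, 13, 183], [265, 349, 24, 15, 129]]
```

The top view puts the sleeve at (274.3,114.1), against a predicted seat of (273.9,113.6), and the side view has the pail below it. One check for stillness and both views' agreement.

>>> servo_tool(
  commands=[
    [[0.5, 0, 0, 0, 0, 0, 0], [0.5, 0, 0, 0, 0, 0, 0], [0.5, 0, 0, 0, 0, 0, 0], [0.5, 0, 0, 0, 0, 0, 0], [0.5, 0, 0, 0, 0, 0, 0]],
  ],
)

```text
time_s: 18.65
tcp_pos: [0.5318, -0.2551, 0.4151]
ee_rot: [[0.154, -0.988, -0.001], [-0.988, -0.154, -0.0], [0.0, 0.001, -1.0]]
wrist_force: [-0.5, 0.5, 0.8]
gripper_width: 0.498
gripper_force: 0.0
```

```bash
python3 - <<'E'
from nx import *
import pickle
d=pickle.load(open("c6.pkl","rb"))
C={k:r.capture(k) for k in("side","top")}
for k,(x0,x1,y0,y1) in dict(side=(190,260,105,195),top=(235,310,60,150)).items():
    df=cv2.absdiff(C[k]["pixels"],d[k]["pixels"]).max(2)[y0:y1,x0:x1];print(k,(df>25).sum())
c=C["side"]
g=c["pixels"].max(2);x,y=223,132
n,L,st,ce=cv2.connectedComponentsWithStats((g[y-12:y+13,x-12:x+13]<75).astype(np.uint8))
print([(st[i].tolist(),(ce[i]+[x-12,y-12]).round(1).tolist()) for i in range(1,n)])
for i in range(1,n):
    if st[i,4]>8:
        P,e=tri(c,ce[i]+[x-12,y-12],C["top"],(274.3,114.1));print(P,e)
E
```

```text
18.65 [ 0.53177152 -0.25512175  0.41506717] [-0.5435874   0.50284011  0.75291988] 0.0 43.288412586374044
side 10
top 198
[([10, 9, 7, 8, 27], [224.3, 131.7])]
[ 0.57138646 -0.0287171   0.24923746] 0.003102393584071342
```

The sleeve triangulates to (0.571, -0.029, 0.249), which is the hook seat. Let any small sway die out, then re-check.

>>> servo_tool(
  commands=[
    [[0.5, 0, 0, 0, 0, 0, 0], [0.5, 0, 0, 0, 0, 0, 0], [0.5, 0, 0, 0, 0, 0, 0], [0.5, 0, 0, 0, 0, 0, 0], [0.5, 0, 0, 0, 0, 0, 0]],
  ],
)

```text
time_s: 19.25
tcp_pos: [0.5315, -0.256, 0.4149]
ee_rot: [[0.152, -0.988, -0.001], [-0.988, -0.152, -0.0], [0.0, 0.001, -1.0]]
wrist_force: [0.4, 0.0, -0.7]
gripper_width: 0.502
gripper_force: 0.0
```

>>> servo_tool(
  commands=[
    [[0.5, 0, 0, 0, 0, 0, 0], [0.5, 0, 0, 0, 0, 0, 0], [0.5, 0, 0, 0, 0, 0, 0], [0.5, 0, 0, 0, 0, 0, 0], [0.5, 0, 0, 0, 0, 0, 0]],
  ],
)

```text
time_s: 19.75
tcp_pos: [0.5315, -0.2559, 0.4149]
ee_rot: [[0.152, -0.988, -0.001], [-0.988, -0.152, -0.0], [0.0, 0.001, -1.0]]
wrist_force: [-0.0, -0.7, -0.2]
gripper_width: 0.499
gripper_force: 0.0
```

```bash
python3 - <<'E'
from nx import *
C=[]
for i in range(5): C.append({k:r.capture(k) for k in("side","top")})
for k,(x0,x1,y0,y1) in dict(side=(190,260,105,195),top=(235,310,60,150)).items():
    print(k,[int((cv2.absdiff(C[i][k]["pixels"],C[0][k]["pixels"]).max(2)[y0:y1,x0:x1]>25).sum()) for i in range(1,5)])
E
```

```text
19.75 [ 0.53151096 -0.2559466   0.41488018] [-0.03913656 -0.66425159 -0.22414121] 0.0 43.41141183082982
side [0, 0, 0, 0]
top [0, 0, 0, 0]
```

It hangs still.

```bash
python3 -c "
from station import r
print(r.finish_job())"
```

```text
the job is handed in; nothing more can be done
None
```

I raised the taller pail's handle upright with a fingertip while it stood on the counter, then hung the pail by its bar at the hook seat; it was still in both camera views before I handed in at about 20 s. I didn't move the squat pail.

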